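# Reload the rack-foot cradle and lock its keeper

### The arm

A 6-joint arm with a two-finger parallel gripper is mounted at the origin on the work surface. World frame = base frame: x ahead of the robot, y to its left, z up, the work surface at z = 0. Lengths are in mm, angles in rad, forces in N, time in s.
With the tool pointing down it reaches from about 275 to 750 mm from the base axis. Payload 10.2 kg.
Tool frame: the origin (TCP) lies at the very end of the fingers, on their centre line; the grasp point (between the pads) lies 19 mm behind it (ctrl.grip_depth is the distance from the TCP to the grasp point, in mm); z points along the fingers, x is the direction in which the jaws open and shut, and the axes are right-handed (so a half turn about z gives the same grasp; the last joint's range is limited). The gripper opens to 85 mm and grips with 20 to 120 N. Pads are 22 mm wide; open, the fingers measure 114 mm over their backs; the gripper's body (76 mm by 85 mm) begins 54 mm behind the grasp point. The pads swing forward as they close: fully open they stand 13 mm farther back than shut.
Start: joints at [-1.337, 0.313, 1.498, -0, 1.331, -0.223], TCP at [231.555, -471.183, 231.294] pointing down, gripper open.
Joint ranges: [-2.94, 2.94], [-0.97, 2.17], [0.19, 2.56], [-1.23, 4.37], [0.02, 3.11], [-2.88, 2.88]. Speed limits (rad/s): [2.39, 2.39, 3.01, 3.14, 3.14, 3.14].

### API

Orientations are given as a unit quaternion [w, x, y, z].
In Python, from rig import ctrl gives the robot as it stands.
- The arm moves only by the tool play_rows, never from a script. Its argument "motion" is a list of rows, each a list of 2 entries, a list of its own where there are three numbers: the shift along the tool's x, y, z in mm, then the turn, a rotation vector about the tool's x, y, z in degrees. A call has 1 to 20 rows; each row shifts and turns the commanded pose from where the row before left it, along the tool's axes as they then stand; what a row does not reach is not made up. A row lasts 1/12 s, in which the tool goes at most 41.7 mm and 7.16 degrees, less where a joint would pass 70% of its speed; a pose out of reach is approached as far as the arm can. A call with a gripper value outside its range is refused whole. "fingers" is the finger opening in mm, from 0 to 85.4, set as the call begins (left out, the last holds). The fingers move at their own pace and stop on an object; "squeeze" is the grip in N (left out, the last holds). Time passes only in rows, so rows that do not move let the fingers close. It gives the time, the measured TCP pose, the force and the opening at its end, in the units of the state.
- ctrl.sense(): the state, without advancing time (a new reading comes with each control period).
- ctrl.capture(name): name is "scene" or "side" or "wrist"; returns the picture (420x560x3 uint8, red, green, blue); there is no depth.
- ctrl.get_calibration(name): a dict with "K" (3x3 intrinsics, pixels), "R" (3x3) and "t" (3): a world point X has camera coordinates R X + t; the wrist camera has in their place "tool_from_camera" (4x4, takes a point from camera to tool coordinates, whose origin is the TCP and whose axes are the tool frame's). Camera axes: x right, y down, z forward; pixel columns grow to the right and rows downward; lengths in mm; the calibration is good to about 2 mm. A picture is of the moment at which its call begins: read the wrist's pose just before it. get_calibration takes no time and is no camera call.
- ctrl.finish_job(): hands the job in, once; it reports no verdict.
Trained networks look in the newest picture that a camera, given by its name, has taken for a name from the list of things; names that differ only in an ending like _2 or _b are one class to them, and where a whole thing is asked for, a point or a joint stands for the part that bears it (a point fixed in the world has none). Each returns a list of dicts, best first, with "p" (0 to 1); they miss things now and then, are a little off and sometimes report something else, mostly with a low value. They report only what shows in the picture. A call takes as long as a camera call. They do not tell look-alikes from the thing itself.
- ctrl.spot_in(camera, name): "position" ([column, row] as shares, 0 to 1, of the picture: columns of its width, rows of its height, amid what is visible of it).
The state is a dict: "time_s": time; "joints": joint angles; "dq": joint speeds; "tau": joint torques, N m; "eef_pos": TCP position; "ee_rot": TCP orientation; "force": force on the tool from outside, world axes, zero at the start; "wrist_torque": the same for the moment, N m; "grip_width": opening from 0.0 (shut) to 1.0 (fully open).
Only numpy, scipy, OpenCV 4.12 (cv2) and the standard library are available. Lean on these libraries where they do the work, as an engineer would, in place of code of your own. Each camera call takes 0.05 s, during which the arm holds its last target. There are 200 camera calls.

### The job

Unlock the orange keeper of the cradle by lifting it over its detent bumps and sliding it open. Put every red reject foot from the cradle into the blue basket, seat every white rack foot flat in a pocket of its own, and then bring the keeper back over the bumps so that it lies down in its locked position. Leave the other things on the bench where they are.

Things in the scene. Friction and masses are not known exactly. Their poses are not given: they have to be found in the camera images.
- foot_a: white rack foot (0.17-0.35 kg), all feet alike: sole 12 mm thick, a 70 (x) x 50 (y) mm rectangle plus a tongue 26 long, 20 wide in the middle of its +x end; on it an upright web to pinch, 50 long in x, 12 thick in y, centred at x = +6 mm, from 12 to 50 mm above the underside. Origin: centre of the rectangle's underside, z up. Good; if there, it starts seated in a pocket
- foot_b: white rack foot, same shape and origin as foot_a; good; if it is there, it starts seated in a pocket
- foot_c: white rack foot, same shape and origin as foot_a; if it is there, it starts on the table and has to be seated in a pocket
- foot_d: white rack foot, same shape and origin as foot_a; if it is there, it starts on the table and has to be seated in a pocket
- foot_e: white rack foot, same shape and origin as foot_a; if it is there, it starts on the table and has to be seated in a pocket
- foot_f: white rack foot, same shape and origin as foot_a; if it is there, it starts on the table and has to be seated in a pocket
- reject_a: red rack foot, same shape and origin as foot_a; a reject: if it is there, it starts seated in a pocket and belongs in the basket
- reject_b: red rack foot, same shape and origin as foot_a; a reject: if it is there, it starts seated in a pocket and belongs in the basket
- pocket0 (a point): pocket of the fixed cradle (blue block, dark pocket floors), on its floor, 15 mm above the table. A foot seated right has its origin here, its x along this x (tongue away from the robot, to the keeper), its sole flush with the blue top: the pocket has the sole's shape, 2.5 mm play all round, 12 mm deep. The block reaches from -47 to +99 mm in x. Pockets 72 mm apart in y
- pocket1 (a point): like pocket0, 72 mm to +y of it, same attitude
- pocket2 (a point): like pocket0, 144 mm to +y of it, same attitude
- pocket3 (a point): like pocket0, 216 mm to +y of it, same attitude
- pocket4 (a point): like pocket0, 288 mm to +y of it, same attitude
- keeper (a joint): slide of the keeper, m: 0 = locked (starts at 0 to 0.003), 0.036 = open, along the cradle's +y. An orange bar (0.35 kg, friction 1 N) with five 22 mm wide fingers: locked they lie 4 mm above the tongues and hold the feet in; open they stand between the pockets. Two upright yellow bumps block sliding from 0.003 to 0.033 unless it is lifted over 10 mm
- keeper_lift (a joint): height of the keeper above its lowest position, m: 0 = down, at most 0.022; it moves straight up and falls by its own weight when let go
- keeper_grip (a point): grip point of the keeper's black handle, 80 mm above the table when down: a block 16 mm thick in the cradle's y, 30 mm in x, from 25 mm below to 20 mm above this point. Axes as the pockets' (x away from the robot, y the way it opens). Moves with the keeper. Steel guide brackets, 84 mm high, stand 176 mm to -y and 202 mm to +y of its locked place
- basket_in (a point): centre of the inner floor of the fixed blue open basket for rejects: outside 200 (x) x 180 (y) x 50 mm high, walls 4 mm
- tape: roll of brown tape, 90 mm across, 30 mm high, lying flat (origin: centre of its underside); it may lie among the feet; not part of the job.
- mallet: hammer lying on the table; not part of the job.
- cleaner: green bottle, 66 mm across, 180 mm tall, standing; not part of the job.
- driver: screwdriver lying on the table; not part of the job.
- carton: cardboard carton, 120 x 160 x 80 mm; not part of the job.
- greenbin: small green open bin, 130 x 100 x 60 mm; not part of the job.
Mind the look-alikes: they are no part of the job. What is shaped like the reject_b but purple is not meant.

How it is judged (in metres and radians):
On the way, in this order (a step that is already met when the one before it is completed fails the run):
1. the keeper is lifted over the bumps and slid open (value of joint keeper above 0.031 m), for 0.2 s.
2. with the keeper open, all red feet are in the basket and all white feet are seated flat in pockets (((horizontal distance between foot_a and pocket0 below 0.006 m and z of foot_a in the frame of pocket0 below 0.003 m) or (horizontal distance between foot_a and pocket1 below 0.006 m and z of foot_a in the frame of pocket1 below 0.003 m) or (horizontal distance between foot_a and pocket2 below 0.006 m and z of foot_a in the frame of pocket2 below 0.003 m) or (horizontal distance between foot_a and pocket3 below 0.006 m and z of foot_a in the frame of pocket3 below 0.003 m) or (horizontal distance between foot_a and pocket4 below 0.006 m and z of foot_a in the frame of pocket4 below 0.003 m)) and angle between each of foot_a, foot_b, foot_c, foot_d, foot_e, foot_f's own z axis and vertical below 0.05 rad and angle between the x axis of each of foot_a, foot_b, foot_c, foot_d, foot_e, foot_f and the x axis of pocket0, either way round below 0.09 rad and ((horizontal distance between foot_b and pocket0 below 0.006 m and z of foot_b in the frame of pocket0 below 0.003 m) or (horizontal distance between foot_b and pocket1 below 0.006 m and z of foot_b in the frame of pocket1 below 0.003 m) or (horizontal distance between foot_b and pocket2 below 0.006 m and z of foot_b in the frame of pocket2 below 0.003 m) or (horizontal distance between foot_b and pocket3 below 0.006 m and z of foot_b in the frame of pocket3 below 0.003 m) or (horizontal distance between foot_b and pocket4 below 0.006 m and z of foot_b in the frame of pocket4 below 0.003 m)) and ((horizontal distance between foot_c and pocket0 below 0.006 m and z of foot_c in the frame of pocket0 below 0.003 m) or (horizontal distance between foot_c and pocket1 below 0.006 m and z of foot_c in the frame of pocket1 below 0.003 m) or (horizontal distance between foot_c and pocket2 below 0.006 m and z of foot_c in the frame of pocket2 below 0.003 m) or (horizontal distance between foot_c and pocket3 below 0.006 m and z of foot_c in the frame of pocket3 below 0.003 m) or (horizontal distance between foot_c and pocket4 below 0.006 m and z of foot_c in the frame of pocket4 below 0.003 m)) and ((horizontal distance between foot_d and pocket0 below 0.006 m and z of foot_d in the frame of pocket0 below 0.003 m) or (horizontal distance between foot_d and pocket1 below 0.006 m and z of foot_d in the frame of pocket1 below 0.003 m) or (horizontal distance between foot_d and pocket2 below 0.006 m and z of foot_d in the frame of pocket2 below 0.003 m) or (horizontal distance between foot_d and pocket3 below 0.006 m and z of foot_d in the frame of pocket3 below 0.003 m) or (horizontal distance between foot_d and pocket4 below 0.006 m and z of foot_d in the frame of pocket4 below 0.003 m)) and ((horizontal distance between foot_e and pocket0 below 0.006 m and z of foot_e in the frame of pocket0 below 0.003 m) or (horizontal distance between foot_e and pocket1 below 0.006 m and z of foot_e in the frame of pocket1 below 0.003 m) or (horizontal distance between foot_e and pocket2 below 0.006 m and z of foot_e in the frame of pocket2 below 0.003 m) or (horizontal distance between foot_e and pocket3 below 0.006 m and z of foot_e in the frame of pocket3 below 0.003 m) or (horizontal distance between foot_e and pocket4 below 0.006 m and z of foot_e in the frame of pocket4 below 0.003 m)) and ((horizontal distance between foot_f and pocket0 below 0.006 m and z of foot_f in the frame of pocket0 below 0.003 m) or (horizontal distance between foot_f and pocket1 below 0.006 m and z of foot_f in the frame of pocket1 below 0.003 m) or (horizontal distance between foot_f and pocket2 below 0.006 m and z of foot_f in the frame of pocket2 below 0.003 m) or (horizontal distance between foot_f and pocket3 below 0.006 m and z of foot_f in the frame of pocket3 below 0.003 m) or (horizontal distance between foot_f and pocket4 below 0.006 m and z of foot_f in the frame of pocket4 below 0.003 m)) and x of reject_a in the frame of basket_in between -0.095 and 0.095 m and y of reject_a in the frame of basket_in between -0.085 and 0.085 m and z of each of reject_a, reject_b in the frame of basket_in below 0.065 m and x of reject_b in the frame of basket_in between -0.095 and 0.095 m and y of reject_b in the frame of basket_in between -0.085 and 0.085 m and value of joint keeper above 0.029 m), for 0.2 s.
3. the keeper is back down in its locked position (value of joint keeper below 0.004 m and value of joint keeper_lift below 0.003 m), for 0.2 s.
At the end, for the whole second after the job is handed in: White feet in pockets: within 6 mm of the pocket point, under 3 mm off its floor, tilt under 0.05 rad, turn under 0.09 rad. Red feet inside the basket, origin under 65 mm above its floor. Keeper slide under 4 mm, lift under 3 mm. All feet at rest (all of step 3 and ((horizontal distance between foot_a and pocket0 below 0.006 m and z of foot_a in the frame of pocket0 below 0.003 m) or (horizontal distance between foot_a and pocket1 below 0.006 m and z of foot_a in the frame of pocket1 below 0.003 m) or (horizontal distance between foot_a and pocket2 below 0.006 m and z of foot_a in the frame of pocket2 below 0.003 m) or (horizontal distance between foot_a and pocket3 below 0.006 m and z of foot_a in the frame of pocket3 below 0.003 m) or (horizontal distance between foot_a and pocket4 below 0.006 m and z of foot_a in the frame of pocket4 below 0.003 m)) and angle between each of foot_a, foot_b, foot_c, foot_d, foot_e, foot_f's own z axis and vertical below 0.05 rad and angle between the x axis of each of foot_a, foot_b, foot_c, foot_d, foot_e, foot_f and the x axis of pocket0, either way round below 0.09 rad and ((horizontal distance between foot_b and pocket0 below 0.006 m and z of foot_b in the frame of pocket0 below 0.003 m) or (horizontal distance between foot_b and pocket1 below 0.006 m and z of foot_b in the frame of pocket1 below 0.003 m) or (horizontal distance between foot_b and pocket2 below 0.006 m and z of foot_b in the frame of pocket2 below 0.003 m) or (horizontal distance between foot_b and pocket3 below 0.006 m and z of foot_b in the frame of pocket3 below 0.003 m) or (horizontal distance between foot_b and pocket4 below 0.006 m and z of foot_b in the frame of pocket4 below 0.003 m)) and ((horizontal distance between foot_c and pocket0 below 0.006 m and z of foot_c in the frame of pocket0 below 0.003 m) or (horizontal distance between foot_c and pocket1 below 0.006 m and z of foot_c in the frame of pocket1 below 0.003 m) or (horizontal distance between foot_c and pocket2 below 0.006 m and z of foot_c in the frame of pocket2 below 0.003 m) or (horizontal distance between foot_c and pocket3 below 0.006 m and z of foot_c in the frame of pocket3 below 0.003 m) or (horizontal distance between foot_c and pocket4 below 0.006 m and z of foot_c in the frame of pocket4 below 0.003 m)) and ((horizontal distance between foot_d and pocket0 below 0.006 m and z of foot_d in the frame of pocket0 below 0.003 m) or (horizontal distance between foot_d and pocket1 below 0.006 m and z of foot_d in the frame of pocket1 below 0.003 m) or (horizontal distance between foot_d and pocket2 below 0.006 m and z of foot_d in the frame of pocket2 below 0.003 m) or (horizontal distance between foot_d and pocket3 below 0.006 m and z of foot_d in the frame of pocket3 below 0.003 m) or (horizontal distance between foot_d and pocket4 below 0.006 m and z of foot_d in the frame of pocket4 below 0.003 m)) and ((horizontal distance between foot_e and pocket0 below 0.006 m and z of foot_e in the frame of pocket0 below 0.003 m) or (horizontal distance between foot_e and pocket1 below 0.006 m and z of foot_e in the frame of pocket1 below 0.003 m) or (horizontal distance between foot_e and pocket2 below 0.006 m and z of foot_e in the frame of pocket2 below 0.003 m) or (horizontal distance between foot_e and pocket3 below 0.006 m and z of foot_e in the frame of pocket3 below 0.003 m) or (horizontal distance between foot_e and pocket4 below 0.006 m and z of foot_e in the frame of pocket4 below 0.003 m)) and ((horizontal distance between foot_f and pocket0 below 0.006 m and z of foot_f in the frame of pocket0 below 0.003 m) or (horizontal distance between foot_f and pocket1 below 0.006 m and z of foot_f in the frame of pocket1 below 0.003 m) or (horizontal distance between foot_f and pocket2 below 0.006 m and z of foot_f in the frame of pocket2 below 0.003 m) or (horizontal distance between foot_f and pocket3 below 0.006 m and z of foot_f in the frame of pocket3 below 0.003 m) or (horizontal distance between foot_f and pocket4 below 0.006 m and z of foot_f in the frame of pocket4 below 0.003 m)) and x of reject_a in the frame of basket_in between -0.095 and 0.095 m and y of reject_a in the frame of basket_in between -0.085 and 0.085 m and z of each of reject_a, reject_b in the frame of basket_in below 0.065 m and x of reject_b in the frame of basket_in between -0.095 and 0.095 m and y of reject_b in the frame of basket_in between -0.085 and 0.085 m and linear speed of each of foot_a, foot_b, foot_c, foot_d, foot_e, foot_f, reject_a, reject_b below 0.02 m/s); the robot touches nothing.
It fails at once if another thing on the bench is pushed more than 70 mm from its place (distance of any of tape, mallet, cleaner, driver, carton, greenbin from where it was at the start of the episode above 0.07 m).
It fails at once if the bottle is knocked over (angle between cleaner's own z axis and vertical above 0.7 rad).
Of reject_a, reject_b only 1 to 2 are there at a start; the rules pass over those that are not, and their reading is None.
Of foot_a, foot_b only 1 to 1 are there at a start; the rules pass over those that are not, and their reading is None.
Of foot_c, foot_d, foot_e, foot_f only 3 to 4 are there at a start; the rules pass over those that are not, and their reading is None.
At some moment in a run one of foot_c, foot_d, foot_e, foot_f may be knocked a few centimetres aside while the robot is not near it.
Once in a run the grip may slacken for a moment while it holds something.
It also fails if it takes over 210 s, if anything falls off the work surface, if the arm or the gripper's body presses on something with over 40 N, if the wrist force passes 120 N, or if a joint passes its speed limit or range.

## Working session

There is one attempt and no reset: what is moved stays moved. The work goes in short steps, Python scripts to look and compute and a tool call to move; the robot and the scene stay as the last step left them, time stands still between calls to the robot, and variables do not carry over. Pictures are saved under pics/ and viewed, about 12 in all and at most 16, crops included, and the job is handed in when it is done.

Besides the shell and the picture viewer there is one more tool, called as name(argument=value, ...), one argument or row to a line, values as JSON. play_rows: Moves the arm, as the interface text tells. Its arguments: {"type":"object","properties":{"motion":{"type":"array"},"fingers":{"type":"number"},"squeeze":{"type":"number"}},"required":["motion"]}

```bash
ls; mkdir -p pics; python3 - <<'E'
from rig import ctrl
import cv2,numpy as np
s=ctrl.sense();print({k:np.round(v,3).tolist() for k,v in s.items()})
for c in ["scene","side"]:
    im=ctrl.capture(c);cv2.imwrite(f"pics/{c}0.png",im[:,:,::-1])
    k=ctrl.get_calibration(c);print(c,np.round(k["K"],1).tolist(),np.round(k["R"],3).tolist(),np.round(k["t"],1).tolist())
    for n in ["foot_a","reject_a","keeper_grip","tape"]:
        print(n,[(np.round(np.array(d["position"])*[560,420]).tolist(),round(d["p"],2)) for d in ctrl.spot_in(c,n)])
k=ctrl.get_calibration("wrist");print(k)
E
```

```text
pics
{'time_s': 0.0, 'joints': [-1.337, 0.313, 1.498, 0.0, 1.331, -0.223], 'dq': [-0.0, -0.001, 0.0, -0.0, -0.001, 0.0], 'tau': [0.001, -41.226, -25.975, -0.0, 0.004, 0.0], 'eef_pos': [231.491, -470.917, 230.724], 'ee_rot': [-0.0, 0.849, -0.529, -0.0], 'force': [0.542, 0.405, 0.924], 'wrist_torque': [-0.015, 0.031, -0.04], 'grip_width': 0.999}
scene [[384.5, 0.0, 272.1], [0.0, 384.5, 213.1], [0.0, 0.0, 1.0]] [[0.74, 0.673, 0.008], [0.544, -0.591, -0.596], [-0.396, 0.445, -0.803]] [-368.3, -206.3, 1438.7]
foot_a [([322.0, 169.0], 0.87), ([288.0, 257.0], 0.84), ([295.0, 193.0], 0.76), ([249.0, 233.0], 0.58)]
reject_a [([257.0, 193.0], 0.81), ([284.0, 131.0], 0.69), ([317.0, 228.0], 0.64), ([273.0, 276.0], 0.63)]
keeper_grip [([321.0, 254.0], 0.63)]
tape [([221.0, 249.0], 0.87)]
side [[404.7, 0.0, 278.7], [0.0, 404.7, 206.1], [0.0, 0.0, 1.0]] [[-0.715, -0.699, 0.017], [-0.513, 0.508, -0.692], [0.475, -0.504, -0.721]] [350.4, 302.4, 921.9]
foot_a [([306.0, 219.0], 0.96), ([260.0, 190.0], 0.77), ([241.0, 269.0], 0.76), ([194.0, 307.0], 0.65)]
reject_a [([294.0, 266.0], 0.95), ([227.0, 216.0], 0.78), ([275.0, 175.0], 0.64), ([248.0, 401.0], 0.57)]
keeper_grip [([224.0, 186.0], 0.69), ([411.0, 192.0], 0.47), ([297.0, 128.0], 0.37), ([279.0, 176.0], 0.29)]
tape [([325.0, 193.0], 0.82)]
{'K': array([[326.98293048,   0.        , 278.15599734],
       [  0.        , 326.98293048, 209.21114623],
       [  0.        ,   0.        ,   1.        ]]), 'tool_from_camera': array([[ 9.99999711e-01,  5.64812309e-04,  5.09118242e-04,
        -1.45761653e+00],
       [-6.97951696e-04,  9.47501350e-01,  3.19751003e-01,
        -8.24513781e+01],
       [-3.01790919e-04, -3.19751266e-01,  9.47501470e-01,
        -1.41429353e+02],
       [ 0.00000000e+00,  0.00000000e+00,  0.00000000e+00,
         1.00000000e+00]])}
```

View pics/scene0.png

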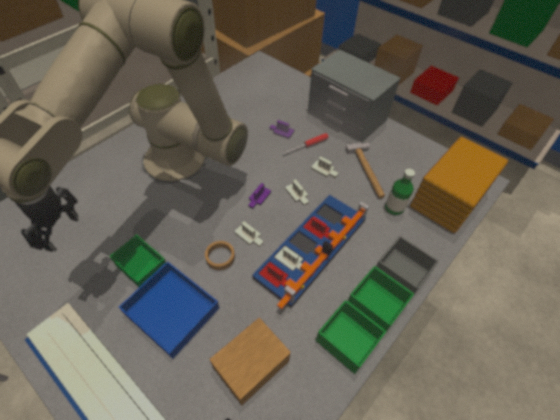

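View pics/side0.png

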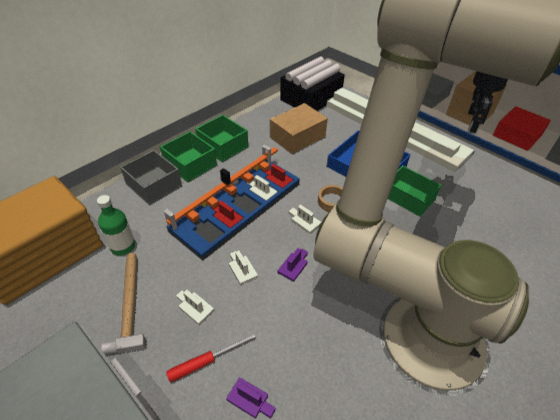

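Scene picture: cradle runs from (270,280) (pocket0, red) through white (288,257), empty (303,243), red (317,228), to empty (335,213). Loose whites are at (249,233), (297,190) and (322,168). The purple ones at (259,195) and (283,129) are look-alikes. Handle is at (327,246), blue basket at (170,308), and the green bin at (137,260) is not the basket.

```bash
cat > h.py <<'E'
from rig import ctrl
import cv2,numpy as np
from scipy.spatial.transform import Rotation as Ro
from scipy.optimize import minimize
def pose(s=None):
    s=s or ctrl.sense();q=s["ee_rot"]
    T=np.eye(4);T[:3,:3]=Ro.from_quat([q[1],q[2],q[3],q[0]]).as_matrix();T[:3,3]=s["eef_pos"];return T
def cam(c):
    k=ctrl.get_calibration(c)
    if c=="wrist":
        W=np.linalg.inv(pose()@np.array(k["tool_from_camera"]));return k["K"],W[:3,:3],W[:3,3]
    return np.array(k["K"]),np.array(k["R"]),np.array(k["t"])
def proj(C,X):
    K,R,t=C;p=(np.atleast_2d(X)@R.T+t)@K.T;return p[:,:2]/p[:,2:]
def unproj(C,uv,z):
    K,R,t=C;o=-R.T@t;d=R.T@np.linalg.solve(K,[uv[0],uv[1],1]);return o+d*(z-o[2])/d[2]
def shot(c,name=None):
    C=cam(c);im=ctrl.capture(c)
    if name:cv2.imwrite(f"pics/{name}.png",im[:,:,::-1])
    return C,im
E
python3 - <<'E'
from h import *
C=cam("scene")
for n,uv,z in [("w",(249,233),20),("w",(297,190),20),("w",(322,168),20),("purp",(259,195),20),("purp2",(283,129),20),("p0",(273,276),35),("p1",(288,257),35),("p3",(317,228),35),("handle",(327,246),90),("tape",(220,255),15),("basket",(170,313),0),("bl",(255,277),27),("tl",(330,197),27),("bot",(398,205),60),("bin",(137,262),30),("carton",(250,360),80),("mallet",(370,170),10)]:
    print(n,np.round(unproj(C,uv,z)))
C=cam("side")
for n,uv,z in [("w",(306,219),20),("w",(241,269),20),("w",(194,307),20),("p0",(279,176),35),("p1",(262,190),35),("p3",(228,216),35),("handle",(225,177),90)]:
    print(n,np.round(unproj(C,uv,z)))
E
```

```text
w [453. -59.  20.]
w [450. 180.  20.]
w [450. 320.  20.]
purp [369.  75.  20.]
purp2 [208. 381.  20.]
p0 [ 615. -126.   35.]
p1 [606. -49.  35.]
p3 [605.  92.  35.]
handle [684.  29.  90.]
tape [ 441. -175.   15.]
basket [ 468. -393.    0.]
bl [ 576. -160.   27.]
tl [555. 227.  27.]
bot [750. 325.  60.]
bin [ 285. -362.   30.]
carton [ 741. -347.   80.]
mallet [579. 439.  10.]
w [437. -56.  20.]
w [440. 188.  20.]
w [437. 337.  20.]
p0 [ 605. -119.   35.]
p1 [598. -39.  35.]
p3 [589. 101.  35.]
handle [669.  39.  90.]
```

play_rows(
  motion=[
    [[-20,-28.5,-5],[0,0,0]],
    [[-20,-28.5,-5],[0,0,0]],
    [[-20,-28.5,-5],[0,0,0]],
    [[-20,-28.5,-5],[0,0,0]],
    [[-20,-28.5,-5],[0,0,0]],
    [[-20,-28.5,-5],[0,0,0]],
    [[-20,-28.5,-5],[0,0,0]],
    [[-20,-28.5,-5],[0,0,0]],
    [[-20,-28.5,-5],[0,0,0]],
    [[-20,-28.5,-5],[0,0,0]],
    [[-20,-28.5,-5],[0,0,0]],
    [[-20,-28.5,-5],[0,0,0]],
    [[-20,-28.5,-5],[0,0,0]],
    [[-20,-28.5,-5],[0,0,0]],
    [[-20,-28.5,-5],[0,0,0]],
    [[-20,-28.5,-5],[0,0,0]],
    [[0,0,0],[0,0,6]],
    [[0,0,0],[0,0,6]],
    [[0,0,0],[0,0,6]],
    [[0,0,0],[0,0,6]],
  ],
  fingers=40,
)

```text
time_s: 2.17
eef_pos: [499.7, 17.4, 311.2]
ee_rot: [0.0, 0.719, -0.695, -0.0]
force: [-0.2, -0.1, -0.1]
grip_width: 0.472
```

```bash
python3 - <<'E'
from h import *
C,im=shot("wrist","w1");np.save("w1C.npy",np.array([C[0],C[1],np.tile(C[2],(3,1))]))
print(pose().round(3).tolist())
for n in ["foot_a","reject_a","keeper_grip"]:
    print(n,[(np.round(np.array(d["position"])*[560,420]).tolist(),round(d["p"],2),unproj(C,np.array(d["position"])*[560,420],35).round().tolist()) for d in ctrl.spot_in("wrist",n)])
E
```

```text
[[0.027, -1.0, -0.0, 499.64], [-1.0, -0.027, 0.0, 17.294], [-0.0, 0.0, -1.0, 311.235], [0.0, 0.0, 0.0, 1.0]]
foot_a [([162.0, 193.0], 0.84, [458.0, 171.0, 35.0]), ([330.0, 199.0], 0.61, [458.0, -52.0, 35.0]), ([50.0, 192.0], 0.59, [454.0, 320.0, 35.0]), ([334.0, 79.0], 0.56, [606.0, -44.0, 35.0])]
reject_a [([215.0, 79.0], 0.89, [601.0, 97.0, 35.0]), ([237.0, 246.0], 0.89, [384.0, 73.0, 35.0]), ([393.0, 76.0], 0.83, [612.0, -113.0, 35.0]), ([48.0, 338.0], 0.76, [218.0, 367.0, 35.0]), ([31.0, 275.0], 0.26, [328.0, 370.0, 35.0])]
keeper_grip [([261.0, 9.0], 0.95, [676.0, 44.0, 35.0])]
```

View pics/w1.png

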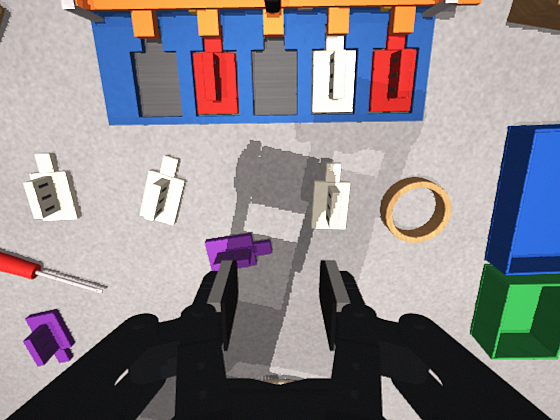

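Wrist view: pockets left to right are 4 empty (158,80), 3 red (215,79), 2 empty (273,80), 1 white (334,79), 0 red (393,76). Loose white feet are at (52,190), (163,190) and (331,197), handle at (272,5). Purple feet, tape, driver and green bin are not part of the job.

```bash
cat >> h.py <<'E'
S=4
SOLE=np.array([[-35,-25],[35,-25],[35,-10],[61,-10],[61,10],[35,10],[35,25],[-35,25]],float)
def poly(im,C,P,val):
    q=proj(C,P);cv2.fillPoly(im,[np.round((q*S+S/2-.5)).astype(np.int32)],val)
def tf(L,x,y,a,z):
    c,s=np.cos(a),np.sin(a);L=np.asarray(L,float);return np.c_[x+c*L[:,0]-s*L[:,1],y+s*L[:,0]+c*L[:,1],np.full(len(L),z)]
def hull(im,C,L,x,y,a,z0,z1):
    q=np.vstack([proj(C,tf(L,x,y,a,z0)),proj(C,tf(L,x,y,a,z1))])
    cv2.fillConvexPoly(im,cv2.convexHull(np.round(q*S+S/2-.5).astype(np.int32)),1)
R1=[[-35,-25],[35,-25],[35,25],[-35,25]];R2=[[35,-10],[61,-10],[61,10],[35,10]];R3=[[-19,-6],[31,-6],[31,6],[-19,6]]
def footmask(C,x,y,a,z=0,shape=(420,560)):
    im=np.zeros((shape[0]*S,shape[1]*S),np.uint8)
    for L,b,t in [(R1,0,12),(R2,0,12),(R3,12,50)]: hull(im,C,L,x,y,a,z+b,z+t)
    return cv2.resize(im.astype(np.float32),None,fx=1/S,fy=1/S,interpolation=cv2.INTER_AREA)
def whitemask(im):
    h=cv2.cvtColor(im,cv2.COLOR_RGB2HSV).astype(int);r,b=im[:,:,0].astype(int),im[:,:,2].astype(int)
    return h,r-b
def fitfoot(C,m,x0,z=0,box=60):
    x0=np.array(x0,float)
    u,v=proj(C,[[x0[0],x0[1],z+15]])[0]
    W=np.zeros(m.shape,np.float32);W[max(0,int(v-box)):int(v+box),max(0,int(u-box)):int(u+box)]=1
    f=lambda p:float((np.abs(footmask(C,*p,z)-m)*W).sum())
    best=None
    for da in (0,.25,-.25):
        r=minimize(f,x0+[0,0,da],method="Nelder-Mead",options=dict(initial_simplex=x0+[0,0,da]+np.array([[0,0,0],[10,0,0],[0,10,0],[0,0,.2]]),xatol=.05,fatol=.3,maxiter=120))
        if best is None or r.fun<best.fun:best=r
    return best.x,best.fun,float((m*W).sum())
def fitcradle(C,im,x0,pk=(2,4)):
    hsv=cv2.cvtColor(im,cv2.COLOR_RGB2HSV);blue=((hsv[:,:,0]>100)&(hsv[:,:,0]<128)&(hsv[:,:,1]>120)).astype(np.float32)
    op=SOLE+np.sign(SOLE)*2.5;op[[2,5],0]=37.5
    def f(p,ret=False):
        e=0
        for k in pk:
            B=np.zeros((420*S,560*S),np.uint8);W=B.copy();T=B.copy();F=B.copy()
            o=lambda L:np.asarray(L,float)+[0,72*k]
            poly(B,C,tf(o([[-47,-36],[40,-36],[40,36],[-47,36]]),*p,27),1)
            poly(T,C,tf(o(op),*p,27),1);poly(F,C,tf(o(op),*p,15),1);B[(T&F)>0]=0
            poly(W,C,tf(o([[-65,-34],[34,-34],[34,34],[-65,34]]),*p,27),1)
            d=lambda A:cv2.resize(A.astype(np.float32),None,fx=1/S,fy=1/S,interpolation=cv2.INTER_AREA)
            W=d(W);e+=(np.abs(d(B)-blue)*W).sum()/W.sum()
        return e
    x0=np.array(x0,float)
    r=minimize(f,x0,method="Nelder-Mead",options=dict(initial_simplex=x0+np.array([[0,0,0],[8,0,0],[0,8,0],[0,0,.04]]),xatol=.05,fatol=1e-4,maxiter=150))
    return r.x,r.fun
E
python3 - <<'E'
from h import *
A=np.load("w1C.npy");C=(A[0],A[1],A[2][0]);im=cv2.imread("pics/w1.png")[:,:,::-1].copy()
for q in [(331,190),(325,205),(340,215),(163,185),(60,210),(420,130)]:
    print(q,im[q[1],q[0]],im[q[1]+80,q[0]-80] if 0 else '')
p,e=fitcradle(C,im,[610,-118,.045]);print("cradle",p,e)
m=((im[:,:,0].astype(int)-im[:,:,2]>14)&(im.min(2)>60)).astype(np.uint8)
m2=cv2.cvtColor(im,cv2.COLOR_RGB2HSV);mr=((m2[:,:,1]>160)&((m2[:,:,0]<8)|(m2[:,:,0]>172))).astype(np.float32)
cv2.imwrite("pics/m.png",m*255)
m=m.astype(np.float32)
for g in [(454,-52,0),(458,171,0),(454,315,0)]: print("foot",fitfoot(C,m,g))
pw=lambda k:(p[0]-72*k*np.sin(p[2]),p[1]+72*k*np.cos(p[2]),p[2])
print("p1",pw(1),fitfoot(C,m,pw(1),15));
for k in (0,3):print(k,pw(k),fitfoot(C,mr,pw(k),15))
print("handle",unproj(C,(272,8),100))
E
```

```text
(331, 190) [137 129 115] 
(325, 205) [186 176 158] 
(340, 215) [254 253 249] 
(163, 185) [118 112 100] 
(60, 210) [239 237 222] 
(420, 130) [191 183 180] 
cradle [ 6.07139246e+02 -1.17199284e+02  4.80820552e-02] 0.02610168606042862
foot (array([ 4.39660887e+02, -5.74105929e+01, -2.72205309e-04]), np.float64(938.125), 1227.0)
foot (array([ 4.43136249e+02,  1.82433441e+02, -2.91843638e-01]), np.float64(1682.6875), 581.0)
foot (array([4.40482281e+02, 3.33440989e+02, 8.70337349e-02]), np.float64(1610.625), 1183.0)
p1 (np.float64(603.6786719291683), np.float64(-45.282495782950036), np.float64(0.04808205524803204)) (array([734.85151144, -27.44298961,  -0.99265869]), np.float64(983.0), 983.0)
0 (np.float64(607.1392461395799), np.float64(-117.19928399081034), np.float64(0.04808205524803204)) (array([ 6.0654021e+02, -1.1689155e+02,  4.5330356e-02]), np.float64(389.875), 2860.0)
3 (np.float64(596.7575235083452), np.float64(98.55108063277056), np.float64(0.04808205524803204)) (array([5.96183731e+02, 9.87314893e+01, 4.55464581e-02]), np.float64(317.5625), 2805.0)
handle [662.32345904  29.97151521 100.        ]
```

View pics/m.png

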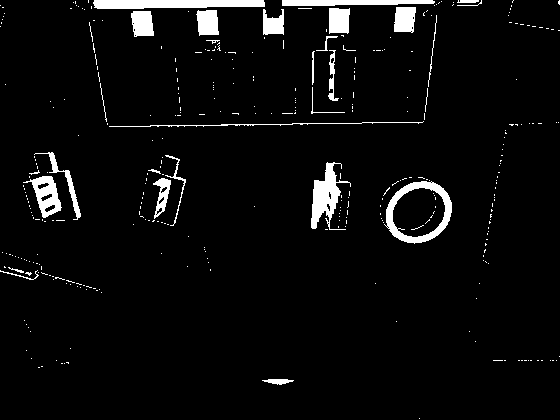

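play_rows(
  motion=[
    [[-3,-28,12],[0,0,-1.2]],
    [[-3,-28,12],[0,0,0]],
    [[-3,-28,12],[0,0,0]],
    [[-3,-28,12],[0,0,0]],
    [[0,0,0],[0,0,0]],
    [[0,0,0],[0,0,0]],
  ],
)

```text
time_s: 2.87
eef_pos: [611.1, 35.2, 261.5]
ee_rot: [0.001, 0.729, -0.685, -0.001]
force: [0.6, 0.6, 0.3]
grip_width: 0.468
```

```bash
python3 - <<'E'
from h import *
C,im=shot("wrist","w2");np.save("w2C.npy",np.array([C[0],C[1],np.tile(C[2],(3,1))]))
print(pose().round(3).tolist())
p,e=fitcradle(C,im,[607,-117,.048]);print("cradle",p,e)
for lx in (60,70,80,90,100):
    print(lx,proj(C,tf([[lx,144]],*p,100)).round(1).tolist())
E
```

```text
[[0.061, -0.998, -0.001, 610.744], [-0.998, -0.061, 0.0, 35.09], [-0.0, 0.001, -1.0, 262.981], [0.0, 0.0, 0.0, 1.0]]
cradle [ 6.07693336e+02 -1.17641116e+02  4.77795919e-02] 0.02934175357222557
60 [[289.8, 136.4]]
70 [[290.1, 125.1]]
80 [[290.4, 113.5]]
90 [[290.7, 101.6]]
100 [[291.0, 89.5]]
```

View pics/w2.png

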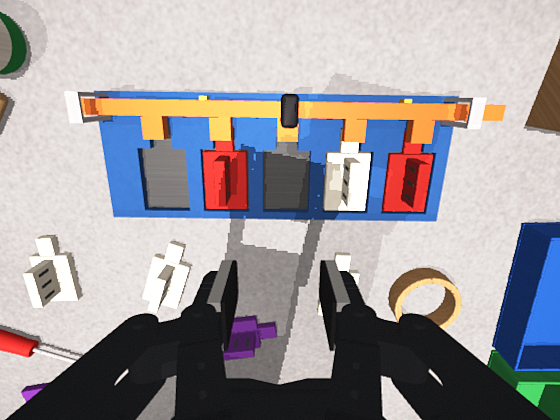

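play_rows(
  motion=[
    [[0,0,0],[0,0,0.75]],
    [[2.75,-24.2,20],[0,0,0]],
    [[2.75,-24.2,20],[0,0,0]],
    [[2.7,-24.1,20],[0,0,0]],
    [[0,0,36],[0,0,0]],
    [[0,0,36],[0,0,0]],
    [[0,0,35],[0,0,0]],
    [[0,0,20],[0,0,0]],
    [[0,0,15],[0,0,0]],
    [[0,0,0],[0,0,0]],
    [[0,0,0],[0,0,0]],
  ],
  fingers=40,
)

```text
time_s: 3.83
eef_pos: [683.6, 30.0, 62.5]
ee_rot: [-0.0, 0.723, -0.691, 0.0]
force: [0.1, -1.2, -0.4]
grip_width: 0.471
```

```bash
python3 - <<'E'
from h import *
print(pose().round(3).tolist(),ctrl.sense()["force"])
C,im=shot("wrist","w3")
E
```

```text
[[0.046, -0.999, 0.001, 683.626], [-0.999, -0.046, -0.0, 30.012], [0.0, -0.001, -1.0, 62.501], [0.0, 0.0, 0.0, 1.0]] [ 0.13445075 -1.21980017 -0.38700128]
```

View pics/w3.png

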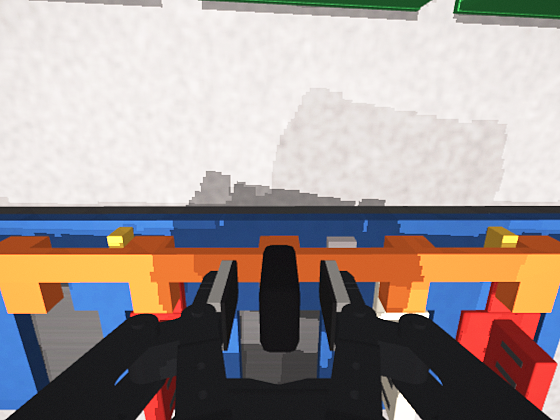

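The handle (280,295) stands centred between the pads; yellow bumps are at (120,237) and (502,237). Now closing.

play_rows(
  motion=[
    [[0,0,0],[0,0,0]],
    [[0,0,0],[0,0,0]],
    [[0,0,0],[0,0,0]],
    [[0,0,0],[0,0,0]],
    [[0,0,0],[0,0,0]],
    [[0,0,0],[0,0,0]],
  ],
  fingers=0,
  squeeze=80,
)

```text
time_s: 4.38
eef_pos: [684.4, 30.2, 63.1]
ee_rot: [-0.001, 0.723, -0.691, 0.001]
force: [-0.0, -0.1, 6.9]
grip_width: 0.176
```

play_rows(
  motion=[
    [[0,0,-4],[0,0,0]],
    [[0,0,-4],[0,0,0]],
    [[0,0,-4],[0,0,0]],
    [[0,0,-4],[0,0,0]],
    [[0,0,0],[0,0,0]],
    [[0,0,0],[0,0,0]],
  ],
)

```text
time_s: 4.88
eef_pos: [684.0, 30.2, 77.6]
ee_rot: [-0.0, 0.723, -0.691, 0.001]
force: [6.7, -1.0, -3.5]
grip_width: 0.179
```

play_rows(
  motion=[
    [[0,0,-2],[0,0,0]],
    [[-6,0,0],[0,0,0]],
    [[-6,0,0],[0,0,0]],
    [[-6,0,0],[0,0,0]],
    [[-6,0,0],[0,0,0]],
    [[-6,0,0],[0,0,0]],
    [[-5,0,0],[0,0,0]],
    [[0,0,0],[0,0,0]],
    [[0,0,0],[0,0,0]],
    [[0,0,0],[0,0,0]],
  ],
)

```text
time_s: 5.72
eef_pos: [682.4, 65.4, 79.2]
ee_rot: [-0.0, 0.723, -0.691, 0.0]
force: [5.0, 1.2, -3.2]
grip_width: 0.179
```

play_rows(
  motion=[
    [[-1,0,0],[0,0,0]],
    [[0,0,4],[0,0,0]],
    [[0,0,4],[0,0,0]],
    [[0,0,4],[0,0,0]],
    [[0,0,4],[0,0,0]],
    [[0,0,0],[0,0,0]],
    [[0,0,0],[0,0,0]],
  ],
)

```text
time_s: 6.3
eef_pos: [682.4, 65.6, 63.4]
ee_rot: [-0.0, 0.723, -0.691, 0.001]
force: [5.9, -2.6, -2.2]
grip_width: 0.179
```

play_rows(
  motion=[
    [[0,0,0],[0,0,0]],
    [[0,0,0],[0,0,0]],
    [[0,0,0],[0,0,0]],
    [[0,0,0],[0,0,0]],
    [[0,0,-30],[0,0,0]],
    [[0,0,-30],[0,0,0]],
    [[0,0,-10],[0,0,0]],
    [[-12,26,0],[0,0,0]],
    [[-12,26,0],[0,0,0]],
    [[-12.5,26.5,0],[0,0,0]],
    [[0,0,30],[0,0,0]],
    [[0,0,30],[0,0,0]],
    [[0,0,20],[0,0,0]],
    [[0,0,10],[0,0,0]],
    [[0,0,9],[0,0,0]],
    [[0,0,0],[0,0,0]],
    [[0,0,0],[0,0,0]],
  ],
  fingers=42,
)

```text
time_s: 7.72
eef_pos: [602.4, 99.1, 34.9]
ee_rot: [-0.0, 0.723, -0.691, 0.0]
force: [-0.1, 0.9, 1.1]
grip_width: 0.489
```

```bash
python3 - <<'E'
from h import *
print(pose().round(3).tolist(),ctrl.sense()["force"])
C,im=shot("wrist","w4")
E
```

```text
[[0.046, -0.999, 0.001, 602.353], [-0.999, -0.046, -0.0, 99.054], [0.0, -0.001, -1.0, 34.922], [0.0, 0.0, 0.0, 1.0]] [-0.06636902  0.89220122  1.14609559]
```

View pics/w4.png

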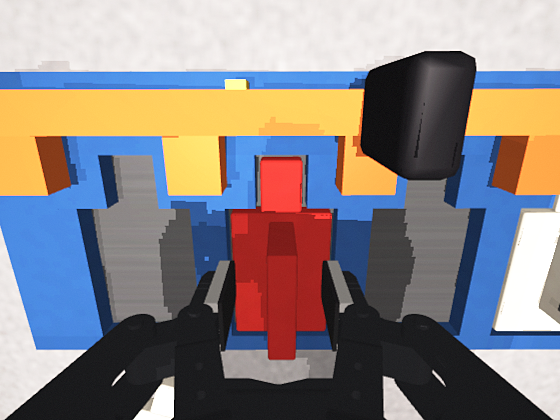

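play_rows(
  motion=[
    [[0,0,0],[0,0,0]],
    [[0,0,0],[0,0,0]],
    [[0,0,0],[0,0,0]],
    [[0,0,0],[0,0,0]],
    [[0,0,0],[0,0,0]],
    [[0,0,-5],[0,0,0]],
    [[0,0,-10],[0,0,0]],
    [[0,0,-20],[0,0,0]],
    [[0,0,-35],[0,0,0]],
    [[0,0,-35],[0,0,0]],
    [[0,0,0],[0,0,0]],
  ],
  fingers=0,
  squeeze=60,
)

```text
time_s: 8.68
eef_pos: [604.7, 99.1, 147.0]
ee_rot: [-0.004, 0.723, -0.691, 0.004]
force: [0.7, 0.1, -1.9]
grip_width: 0.133
```

```bash
python3 - <<'E'
from h import *
im=cv2.imread("pics/scene0.png")[:,:,::-1].copy()
C=cam("scene")
hsv=cv2.cvtColor(im,cv2.COLOR_RGB2HSV);b=((hsv[:,:,0]>100)&(hsv[:,:,0]<128)&(hsv[:,:,1]>120)).astype(np.float32)
R=np.array([[-100,-90],[100,-90],[100,90],[-100,90]],float)
W=np.zeros(b.shape,np.float32);W[245:375,100:235]=1
def f(p):
    m=np.zeros((420*S,560*S),np.uint8);hull(m,C,R,*p,0,50)
    return float((np.abs(cv2.resize(m.astype(np.float32),None,fx=.25,fy=.25,interpolation=cv2.INTER_AREA)-b)*W).sum())
x0=np.array([468,-393,0.])
for a in(0,.3,-.3,1.4):
    r=minimize(f,x0+[0,0,a],method="Nelder-Mead",options=dict(initial_simplex=x0+[0,0,a]+np.array([[0,0,0],[15,0,0],[0,15,0],[0,0,.1]])));print(r.x.round(3),r.fun,(b*W).sum())
s=ctrl.sense();print(s["eef_pos"],s["force"],s["joints"].round(2))
E
```

```text
[ 4.60075e+02 -3.84623e+02  6.00000e-02] 419.3125 4786.0
[ 4.59036e+02 -3.85590e+02  6.20000e-02] 434.0 4786.0
[ 4.60992e+02 -3.85089e+02  4.40000e-02] 422.6875 4786.0
[ 461.875 -375.89     1.606] 816.9375 4786.0
[604.66172054  99.14127728 147.02788964] [ 0.74793009  0.10659801 -1.8642747 ] [-0.03  0.57  1.34  0.    1.22  1.5 ]
```

play_rows(
  motion=[
    [[16,6,0],[0,0,0]],
    [[32,10.8,0],[0,0,0]],
    [[32,10.8,0],[0,0,0]],
    [[32,10.8,0],[0,0,0]],
    [[32,10.8,0],[0,0,0]],
    [[32,10.8,0],[0,0,0]],
    [[32,10.8,0],[0,0,0]],
    [[32,10.8,0],[0,0,0]],
    [[32,10.8,0],[0,0,0]],
    [[32,10.8,0],[0,0,0]],
    [[32,10.8,0],[0,0,0]],
    [[32,10.8,0],[0,0,0]],
    [[32,10.8,0],[0,0,0]],
    [[32,10.8,0],[0,0,0]],
    [[32,10.8,0],[0,0,0]],
    [[32,10.8,0],[0,0,0]],
    [[16,6,0],[0,0,0]],
    [[0,0,0],[0,0,0]],
    [[0,0,0],[0,0,0]],
  ],
)

```text
time_s: 10.27
eef_pos: [451.1, -420.4, 138.9]
ee_rot: [-0.0, 0.723, -0.691, -0.001]
force: [0.6, 0.4, -3.4]
grip_width: 0.127
```

play_rows(
  motion=[
    [[0,0,25],[0,0,0]],
    [[0,0,30],[0,0,0]],
    [[0,0,25],[0,0,0]],
    [[0,0,15],[0,0,0]],
    [[0,0,8],[0,0,0]],
    [[0,0,0],[0,0,0]],
    [[0,0,0],[0,0,0]],
  ],
)

```text
time_s: 10.85
eef_pos: [452.1, -419.9, 37.1]
ee_rot: [-0.0, 0.723, -0.69, 0.0]
force: [-0.1, -0.2, -2.8]
grip_width: 0.128
```

play_rows(
  motion=[
    [[0,0,0],[0,0,0]],
    [[0,0,0],[0,0,0]],
    [[0,0,0],[0,0,0]],
    [[0,0,0],[0,0,0]],
    [[0,0,-30],[0,0,0]],
    [[0,0,-40],[0,0,0]],
    [[0,0,-30],[0,0,0]],
    [[0,0,0],[0,0,0]],
  ],
  fingers=40,
)

```text
time_s: 11.52
eef_pos: [453.3, -422.6, 143.6]
ee_rot: [0.001, 0.723, -0.691, 0.006]
force: [0.8, 0.2, 0.4]
grip_width: 0.469
```

```bash
python3 - <<'E'
from h import *
C,im=shot("wrist","w5");print(pose().round(3).tolist())
E
```

```text
[[0.046, -0.999, 0.004, 452.489], [-0.999, -0.046, -0.006, -421.631], [0.006, -0.004, -1.0, 140.189], [0.0, 0.0, 0.0, 1.0]]
```

View pics/w5.png

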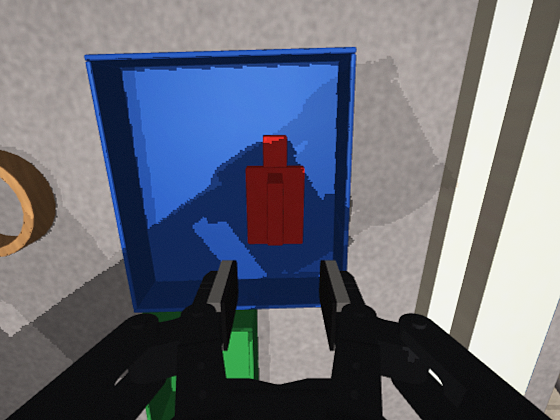

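Red foot lies flat inside the basket at (275,200). Now the second red one, from pocket0.

play_rows(
  motion=[
    [[-15,-9,0],[0,0,0]],
    [[-29.5,-17.5,0],[0,0,0]],
    [[-29.5,-17.5,0],[0,0,0]],
    [[-29.5,-17.5,0],[0,0,0]],
    [[-29.5,-17.5,0],[0,0,0]],
    [[-29.5,-17.5,0],[0,0,0]],
    [[-29.5,-17.5,0],[0,0,0]],
    [[-29.5,-17.5,0],[0,0,0]],
    [[-29.5,-17.5,0],[0,0,0]],
    [[-29.5,-17.5,0],[0,0,0]],
    [[-15,-8.5,0],[0,0,0]],
    [[0,0,0],[0,0,0]],
    [[0,0,0],[0,0,0]],
    [[0,0,0],[0,0,0]],
  ],
)

```text
time_s: 12.73
eef_pos: [612.3, -118.0, 135.7]
ee_rot: [0.0, 0.723, -0.691, -0.0]
force: [0.5, -0.5, 0.1]
grip_width: 0.468
```

play_rows(
  motion=[
    [[-1,0,25],[0,0,0]],
    [[0,0,30],[0,0,0]],
    [[0,0,25],[0,0,0]],
    [[0,0,13],[0,0,0]],
    [[0,0,8],[0,0,0]],
    [[0,0,0],[0,0,0]],
    [[0,0,0],[0,0,0]],
  ],
)

```text
time_s: 13.32
eef_pos: [613.2, -116.8, 36.3]
ee_rot: [-0.0, 0.723, -0.691, 0.001]
force: [0.4, 0.0, 1.1]
grip_width: 0.468
```

play_rows(
  motion=[
    [[0,0,0],[0,0,0]],
    [[0,0,0],[0,0,0]],
    [[0,0,0],[0,0,0]],
    [[0,0,0],[0,0,0]],
    [[0,0,0],[0,0,0]],
    [[0,0,-5],[0,0,0]],
    [[0,0,-10],[0,0,0]],
    [[0,0,-20],[0,0,0]],
    [[0,0,-35],[0,0,0]],
    [[0,0,-35],[0,0,0]],
    [[0,0,0],[0,0,0]],
  ],
  fingers=0,
  squeeze=60,
)

```text
time_s: 14.23
eef_pos: [615.4, -116.9, 148.3]
ee_rot: [-0.002, 0.723, -0.691, 0.005]
force: [-0.3, -0.4, -1.8]
grip_width: 0.132
```

play_rows(
  motion=[
    [[12.5,9.3,0],[0,0,0]],
    [[24.5,18.7,0],[0,0,0]],
    [[24.5,18.7,0],[0,0,0]],
    [[24.5,18.7,0],[0,0,0]],
    [[24.5,18.7,0],[0,0,0]],
    [[24.5,18.7,0],[0,0,0]],
    [[24.5,18.7,0],[0,0,0]],
    [[24.5,18.7,0],[0,0,0]],
    [[24.5,18.7,0],[0,0,0]],
    [[12.5,9.3,0],[0,0,0]],
    [[0,0,0],[0,0,0]],
    [[0,0,0],[0,0,0]],
    [[0,0,25],[0,0,0]],
    [[0,0,30],[0,0,0]],
    [[0,0,25],[0,0,0]],
    [[0,0,15],[0,0,0]],
    [[0,0,6],[0,0,0]],
    [[0,0,0],[0,0,0]],
    [[0,0,0],[0,0,0]],
  ],
)

```text
time_s: 15.82
eef_pos: [455.6, -344.4, 40.1]
ee_rot: [-0.0, 0.723, -0.69, 0.001]
force: [0.4, 0.2, -2.7]
grip_width: 0.133
```

play_rows(
  motion=[
    [[0,0,0],[0,0,0]],
    [[0,0,0],[0,0,0]],
    [[0,0,0],[0,0,0]],
    [[0,0,0],[0,0,0]],
    [[0,0,-30],[0,0,0]],
    [[0,0,-40],[0,0,0]],
    [[0,0,-40],[0,0,0]],
    [[0,0,-40],[0,0,0]],
    [[0,0,0],[0,0,0]],
  ],
  fingers=40,
)

```text
time_s: 16.57
eef_pos: [456.9, -346.8, 197.9]
ee_rot: [0.001, 0.723, -0.691, 0.007]
force: [0.4, 0.1, 0.5]
grip_width: 0.471
```

play_rows(
  motion=[
    [[-16,-2,0],[0,0,0]],
    [[-32,-3.7,0],[0,0,0]],
    [[-32,-3.7,0],[0,0,0]],
    [[-32,-3.7,0],[0,0,0]],
    [[-32,-3.7,0],[0,0,0]],
    [[-32,-3.7,0],[0,0,0]],
    [[-32,-3.7,0],[0,0,0]],
    [[-32,-3.7,0],[0,0,0]],
    [[-32,-3.7,0],[0,0,0]],
    [[-16,-2,0],[0,0,0]],
    [[0,0,0],[0,0,0]],
    [[0,0,0],[0,0,0]],
    [[0,0,0],[0,0,0]],
  ],
)

```text
time_s: 17.65
eef_pos: [475.3, -56.2, 189.4]
ee_rot: [0.0, 0.723, -0.691, 0.0]
force: [-0.4, 0.3, 0.1]
grip_width: 0.467
```

```bash
cat >> h.py <<'E'
def wmask(im):
    a=im.astype(int);m=((a.min(2)>222)|((a[:,:,0]-a[:,:,2]>13)&(a.min(2)>60))).astype(np.uint8)
    m=cv2.morphologyEx(m,cv2.MORPH_OPEN,np.ones((2,2)));m=cv2.morphologyEx(m,cv2.MORPH_CLOSE,cv2.getStructuringElement(cv2.MORPH_ELLIPSE,(9,9)))
    return m.astype(np.float32)
def overlay(C,im,p,name,z=0):
    o=im[:,:,::-1].copy()
    for L,b in[(SOLE,12),(SOLE,0),(np.array(R3),50)]:
        cv2.polylines(o,[np.round(proj(C,tf(L,*p,z+b))*8).astype(np.int32)],True,(0,0,255) if b else (255,0,0),1,shift=3)
    cv2.imwrite(f"pics/{name}.png",o)
E
cat > look.py <<'E'
import sys
from h import *
x,y,a=map(float,sys.argv[2:5])
C,im=shot("wrist",sys.argv[1]+"raw");print(pose().round(3).tolist())
m=wmask(im);r=fitfoot(C,m,[x,y,a],0,110);print(r);overlay(C,im,r[0],sys.argv[1])
o=cv2.imread(f"pics/{sys.argv[1]}.png");M=cv2.cvtColor((m*255).astype(np.uint8),cv2.COLOR_GRAY2BGR)
cv2.imwrite(f"pics/{sys.argv[1]}.png",cv2.resize(np.hstack([o[20:320],M[20:320]]),(800,214)) if 0 else np.vstack([o[40:300],M[40:300]]))
E
python3 look.py f1 440 -57.5 0
```

```text
[[0.045, -0.999, 0.0, 475.283], [-0.999, -0.045, -0.0, -56.416], [0.0, -0.0, -1.0, 189.307], [0.0, 0.0, 0.0, 1.0]]
(array([ 4.38860519e+02, -5.80357090e+01,  3.14815999e-03]), np.float64(990.875), 4633.0)
```

View pics/f1.png

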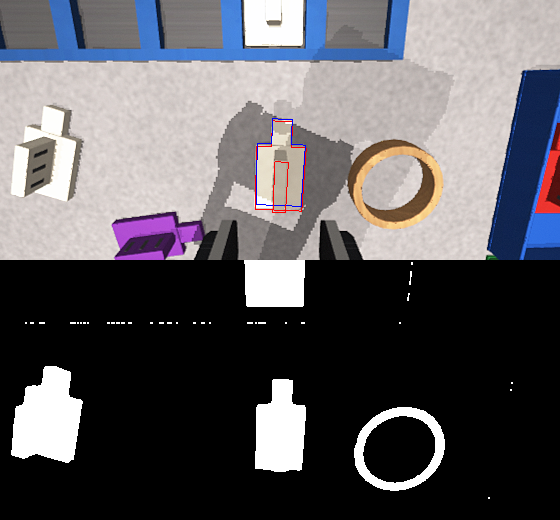

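Overlay: foot at (280,175), mask clean, fit (438.9, -58.0, yaw 0.003). Going down to it.

play_rows(
  motion=[
    [[0,0,0],[0,0,2.4]],
    [[0.8,15.2,25],[0,0,0]],
    [[0.9,15.2,35],[0,0,0]],
    [[0,0,35],[0,0,0]],
    [[0,0,35],[0,0,0]],
    [[0,0,20],[0,0,0]],
    [[0,0,12],[0,0,0]],
    [[0,0,7],[0,0,0]],
    [[0,0,0],[0,0,0]],
    [[0,0,0],[0,0,0]],
  ],
)

```text
time_s: 18.53
eef_pos: [445.2, -57.8, 20.7]
ee_rot: [-0.0, 0.708, -0.706, 0.0]
force: [0.2, 0.3, 0.4]
grip_width: 0.471
```

play_rows(
  motion=[
    [[0,0,0],[0,0,0]],
    [[0,0,0],[0,0,0]],
    [[0,0,0],[0,0,0]],
    [[0,0,0],[0,0,0]],
    [[0,0,0],[0,0,0]],
  ],
  fingers=0,
  squeeze=60,
)

```text
time_s: 18.95
eef_pos: [445.5, -57.5, 21.2]
ee_rot: [-0.0, 0.709, -0.706, 0.001]
force: [-0.7, -0.1, 6.6]
grip_width: 0.124
```

play_rows(
  motion=[
    [[0,0,-5],[0,0,0]],
    [[0,0,-10],[0,0,0]],
    [[0,0,-20],[0,0,0]],
    [[0,0,-25],[0,0,0]],
    [[0,0,-30],[0,0,-2.4]],
    [[0,0,0],[0,0,0]],
    [[0,0,0],[0,0,0]],
  ],
)

```text
time_s: 19.53
eef_pos: [445.3, -57.3, 111.5]
ee_rot: [-0.001, 0.723, -0.691, 0.001]
force: [-1.3, -0.1, -2.8]
grip_width: 0.13
```

```bash
python3 - <<'E'
from h import *
C,im=shot("wrist","h1");print(pose().round(4).tolist())
E
```

```text
[[0.0454, -0.999, 0.0003, 444.64], [-0.999, -0.0454, -0.0001, -57.0678], [0.0001, -0.0003, -1.0, 110.3122], [0.0, 0.0, 0.0, 1.0]]
```

View pics/h1.png

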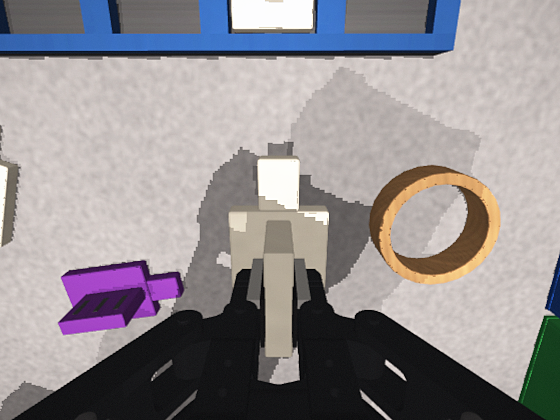

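Foot held square; tongue tip at row 157 (columns 258-299), rectangle front at row 206 (228-329).

```bash
cat >> h.py <<'E'
def toolpt(u,v,z):
    k=ctrl.get_calibration("wrist");T=np.array(k["tool_from_camera"]);W=np.linalg.inv(T)
    return unproj((k["K"],W[:3,:3],W[:3,3]),(u,v),z)
def held(im,yr=8.5):
    # tongue tip / rect front edge in tool frame: rows profile in central columns
    m=wmask(im);return m
E
python3 - <<'E'
from h import *
for z in (6.5,8.5,10.5):
  print(z,[toolpt(u,v,z)[:2].round(1).tolist() for u,v in [(278.5,157),(278.5,206),(228.5,206),(329,206),(258,158),(299,158)]])
E
```

```text
6.5 [[-1.2, -56.9], [-1.2, -33.6], [-25.0, -33.6], [22.9, -33.6], [-10.5, -56.5], [8.1, -56.5]]
8.5 [[-1.2, -56.6], [-1.2, -32.9], [-25.3, -32.9], [23.2, -32.9], [-10.6, -56.1], [8.2, -56.1]]
10.5 [[-1.2, -56.2], [-1.2, -32.3], [-25.6, -32.2], [23.5, -32.3], [-10.7, -55.8], [8.4, -55.8]]
```

play_rows(
  motion=[
    [[5.8,-13.5,-2],[0,0,0]],
    [[11.3,-27.6,0],[0,0,0]],
    [[11.3,-27.6,0],[0,0,0]],
    [[11.3,-27.6,0],[0,0,0]],
    [[11.3,-27.6,0],[0,0,0]],
    [[11.3,-27.6,0],[0,0,0]],
    [[5.5,-14,0],[0,0,0]],
    [[0,0,15],[0,0,0]],
    [[0,0,20],[0,0,0]],
    [[0,0,15],[0,0,0]],
    [[0,0,0],[0,0,0]],
    [[0,0,0],[0,0,0]],
    [[0,0,0],[0,0,0]],
  ],
)

```text
time_s: 20.67
eef_pos: [613.4, -117.4, 62.7]
ee_rot: [-0.0, 0.723, -0.691, 0.0]
force: [0.2, -0.2, -1.3]
grip_width: 0.129
```

```bash
python3 - <<'E'
from h import *
C,im=shot("wrist","h1b")
for i in range(3): print(pose()[:3].round(4).tolist());ctrl.capture("wrist")
cv2.imwrite("pics/h1c.png",cv2.resize(im[60:300,130:450,::-1],None,fx=2.5,fy=2.5,interpolation=cv2.INTER_CUBIC))
E
```

```text
[[0.0457, -0.999, 0.0011, 613.644], [-0.999, -0.0457, -0.0004, -117.5], [0.0005, -0.0011, -1.0, 63.0889]]
[[0.0457, -0.999, 0.0014, 613.696], [-0.999, -0.0457, -0.0005, -117.5069], [0.0006, -0.0014, -1.0, 63.2421]]
[[0.0457, -0.999, 0.0014, 613.6483], [-0.999, -0.0457, -0.0005, -117.4836], [0.0006, -0.0013, -1.0, 63.2046]]
```

View pics/h1c.png

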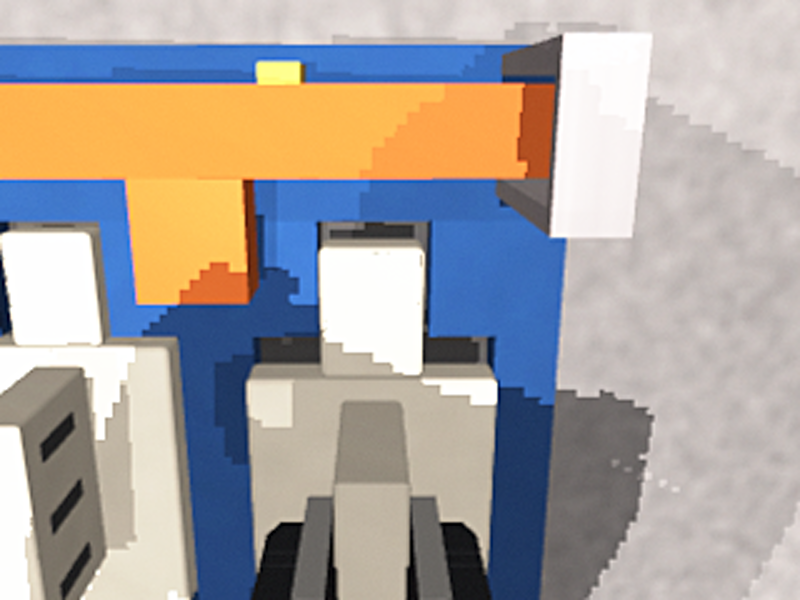

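Foot hangs right above the pocket0 (tongue at (372,300), pocket tongue around it). Lowering.

play_rows(
  motion=[
    [[0,0,8],[0,0,0]],
    [[0,0,5],[0,0,0]],
    [[0,0,3],[0,0,0]],
    [[0,0,3],[0,0,0]],
    [[0,0,3],[0,0,0]],
    [[0,0,2],[0,0,0]],
    [[0,0,1],[0,0,0]],
    [[0,0,1],[0,0,0]],
    [[0,0,0],[0,0,0]],
    [[0,0,0],[0,0,0]],
  ],
)

```text
time_s: 21.7
eef_pos: [613.4, -117.4, 36.4]
ee_rot: [-0.0, 0.723, -0.691, 0.0]
force: [-0.9, 0.0, -2.1]
grip_width: 0.131
```

play_rows(
  motion=[
    [[0,0,0.5],[0,0,0]],
    [[0,0,0],[0,0,0]],
    [[0,0,0],[0,0,0]],
    [[0,0,0],[0,0,0]],
    [[0,0,0],[0,0,0]],
    [[0,0,-15],[0,0,0]],
    [[0,0,-35],[0,0,0]],
    [[0,0,-40],[0,0,0]],
    [[0,0,-40],[0,0,0]],
    [[0,0,-25],[0,0,0]],
    [[0,0,0],[0,0,0]],
    [[0,0,0],[0,0,0]],
    [[0,0,0],[0,0,0]],
  ],
  fingers=40,
)

```text
time_s: 22.78
eef_pos: [612.9, -117.2, 189.7]
ee_rot: [0.0, 0.723, -0.691, -0.001]
force: [-0.8, 0.0, 0.5]
grip_width: 0.47
```

```bash
python3 - <<'E'
from h import *
C,im=shot("wrist","c1");print(pose()[:3].round(4).tolist())
m=wmask(im)
pw=lambda k,o=(607.2,-117.5,.048):(o[0]-72*k*np.sin(o[2]),o[1]+72*k*np.cos(o[2]),o[2])
for k in (0,1):print(k,np.round(pw(k),2),fitfoot(C,m,pw(k),15,55))
print(fitcradle(C,im,[607,-117.5,.048],(2,)))
E
```

```text
[[0.0457, -0.999, -0.0025, 612.731], [-0.999, -0.0457, 0.001, -117.1717], [-0.0011, 0.0024, -1.0, 189.2418]]
0 [ 6.072e+02 -1.175e+02  5.000e-02] (array([ 6.07620869e+02, -1.17185014e+02,  4.31183670e-02]), np.float64(1381.25), 5350.0)
1 [ 6.0375e+02 -4.5580e+01  5.0000e-02] (array([ 6.03227744e+02, -4.61897370e+01,  4.60610947e-02]), np.float64(1236.4375), 5368.0)
(array([ 6.06908724e+02, -1.17573730e+02,  4.23563929e-02]), np.float64(0.01329846866428852))
```

play_rows(
  motion=[
    [[-14,6,0],[0,0,0]],
    [[-27.7,11.3,0],[0,0,0]],
    [[-27.7,11.3,0],[0,0,0]],
    [[-27.7,11.3,0],[0,0,0]],
    [[-27.7,11.3,0],[0,0,0]],
    [[-27.7,11.3,0],[0,0,0]],
    [[-27.7,11.3,0],[0,0,0]],
    [[-27.7,11.3,0],[0,0,0]],
    [[-27.7,11.3,0],[0,0,0]],
    [[-27.7,11.3,0],[0,0,0]],
    [[-27.7,11.3,0],[0,0,0]],
    [[-14,6,0],[0,0,0]],
    [[0,0,0],[0,0,0]],
    [[0,0,0],[0,0,0]],
    [[0,0,0],[0,0,0]],
  ],
)

```text
time_s: 24.08
eef_pos: [474.6, 180.9, 190.2]
ee_rot: [0.001, 0.723, -0.691, -0.0]
force: [0.6, 0.6, -0.3]
grip_width: 0.468
```

```bash
python3 look.py f2 443 182 -0.27
```

```text
[[0.045, -0.999, -0.001, 474.79], [-0.999, -0.045, -0.0, 180.71], [0.0, 0.001, -1.0, 190.28], [0.0, 0.0, 0.0, 1.0]]
(array([ 4.42220967e+02,  1.81110017e+02, -2.87436443e-01]), np.float64(113.1875), 3766.0)
```

View pics/f2.png

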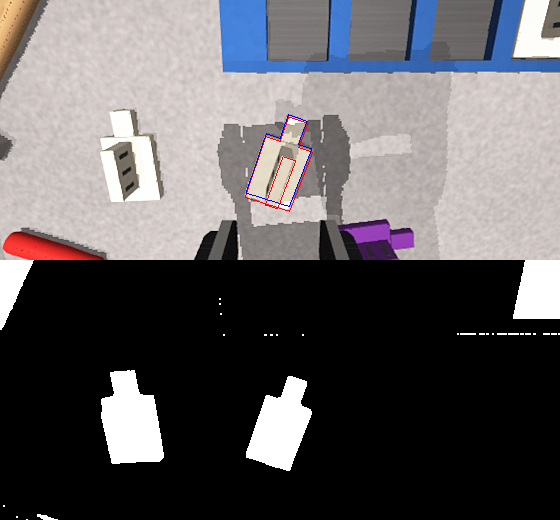

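play_rows(
  motion=[
    [[0,0,10],[0,0,6.33]],
    [[0,0,10],[0,0,6.33]],
    [[0,0,10],[0,0,6.34]],
    [[4.5,12.6,25],[0,0,0]],
    [[4.4,12.7,35],[0,0,0]],
    [[0,0,30],[0,0,0]],
    [[0,0,25],[0,0,0]],
    [[0,0,13],[0,0,0]],
    [[0,0,7],[0,0,0]],
    [[0,0,4.5],[0,0,0]],
    [[0,0,0],[0,0,0]],
    [[0,0,0],[0,0,0]],
    [[0,0,0],[0,0,0]],
  ],
)

```text
time_s: 25.22
eef_pos: [448.3, 180.2, 22.1]
ee_rot: [0.001, -0.599, 0.801, -0.0]
force: [0.4, -0.3, -0.9]
grip_width: 0.466
```

play_rows(
  motion=[
    [[0,0,1],[0,0,0]],
    [[0,0,0],[0,0,0]],
    [[0,0,0],[0,0,0]],
    [[0,0,0],[0,0,0]],
    [[0,0,0],[0,0,0]],
    [[0,0,-5],[0,0,0]],
    [[0,0,-10],[0,0,0]],
    [[0,0,-20],[0,0,0]],
    [[0,0,-25],[0,0,-6.4]],
    [[0,0,-30],[0,0,-6.4]],
    [[0,0,0],[0,0,-6.4]],
    [[0,0,0],[0,0,0]],
    [[0,0,0],[0,0,0]],
  ],
  fingers=0,
  squeeze=60,
)

```text
time_s: 26.3
eef_pos: [447.2, 180.2, 110.2]
ee_rot: [0.0, 0.723, -0.691, -0.0]
force: [0.9, -0.6, -3.1]
grip_width: 0.128
```

```bash
python3 - <<'E'
from h import *
C,im=shot("wrist","h2");print(pose()[:3].round(4).tolist())
a=cv2.imread("pics/h1.png");b=im[:,:,::-1]
cv2.imwrite("pics/h2c.png",np.vstack([a[130:280,150:450],b[130:280,150:450]]))
for n in("h1","h2"):
    m=wmask(cv2.imread(f"pics/{n}.png")[:,:,::-1]);print(n,[int(np.argmax(m[100:,c]>0))+100 for c in (265,272,280,288,294)],[int(np.argmax(m[100:,c]>0))+100 for c in (235,242,248,310,318,325)])
E
```

```text
[[0.0457, -0.999, -0.0017, 447.0152], [-0.999, -0.0457, -0.0003, 180.0916], [0.0002, 0.0017, -1.0, 109.7605]]
h1 [156, 156, 156, 156, 156] [206, 206, 206, 206, 206, 207]
h2 [155, 155, 155, 155, 155] [205, 205, 205, 205, 205, 206]
```

play_rows(
  motion=[
    [[7.4,-12.7,-1],[0,0,0]],
    [[14.8,-25.3,0],[0,0,0]],
    [[14.8,-25.3,0],[0,0,0]],
    [[14.8,-25.3,0],[0,0,0]],
    [[14.8,-25.3,0],[0,0,0]],
    [[14.8,-25.3,0],[0,0,0]],
    [[7.3,-12.6,0],[0,0,0]],
    [[0,0,15],[0,0,0]],
    [[0,0,20],[0,0,0]],
    [[0,0,13],[0,0,0]],
    [[0,0,0],[0,0,0]],
    [[0,0,0],[0,0,0]],
    [[0,0,0],[0,0,0]],
  ],
)

```text
time_s: 27.43
eef_pos: [603.9, 99.1, 63.8]
ee_rot: [-0.0, 0.724, -0.69, 0.0]
force: [-0.3, -0.3, -2.4]
grip_width: 0.13
```

```bash
python3 - <<'E'
from h import *
C,im=shot("wrist","h2b")
for i in range(2): print(pose()[:3].round(4).tolist());ctrl.capture("wrist")
m=wmask(im);print([int(np.argmax(m[100:,c]>0))+100 for c in (265,272,280,288,294)],ctrl.sense()["grip_width"])
E
```

```text
[[0.0485, -0.9988, 0.0013, 604.083], [-0.9988, -0.0485, -0.0001, 99.1265], [0.0001, -0.0012, -1.0, 64.1632]]
[[0.0487, -0.9988, 0.0015, 604.106], [-0.9988, -0.0487, -0.0001, 99.1326], [0.0001, -0.0015, -1.0, 64.2814]]
[100, 100, 100, 100, 100] 0.13134179375274857
```

play_rows(
  motion=[
    [[0.6,1.2,8],[0,0,0]],
    [[0,0,5],[0,0,0]],
    [[0,0,3],[0,0,0]],
    [[0,0,3],[0,0,0]],
    [[0,0,3],[0,0,0]],
    [[0,0,3],[0,0,0]],
    [[0,0,1.5],[0,0,0]],
    [[0,0,1],[0,0,0]],
    [[0,0,0],[0,0,0]],
    [[0,0,0],[0,0,0]],
  ],
)

```text
time_s: 28.42
eef_pos: [602.6, 98.4, 35.9]
ee_rot: [-0.0, 0.724, -0.689, 0.0]
force: [0.7, 0.6, -3.3]
grip_width: 0.131
```

Still hanging free, about 1 mm above the floor. Release, rise, check.

play_rows(
  motion=[
    [[0,0,0.5],[0,0,0]],
    [[0,0,0],[0,0,0]],
    [[0,0,0],[0,0,0]],
    [[0,0,0],[0,0,0]],
    [[0,0,0],[0,0,0]],
    [[0,0,-15],[0,0,0]],
    [[0,0,-35],[0,0,0]],
    [[0,0,-40],[0,0,0]],
    [[0,0,-40],[0,0,0]],
    [[0,0,-25],[0,0,0]],
    [[0,0,0],[0,0,0]],
    [[0,0,0],[0,0,0]],
    [[0,0,0],[0,0,0]],
  ],
  fingers=40,
)

```text
time_s: 29.5
eef_pos: [602.0, 98.4, 189.1]
ee_rot: [0.001, 0.724, -0.689, -0.001]
force: [0.6, -0.6, -0.6]
grip_width: 0.47
```

```bash
python3 - <<'E'
from h import *
C,im=shot("wrist","c2");print(pose()[:3].round(4).tolist())
m=wmask(im)
pw=lambda k,o=(607.1,-117.6,.048):(o[0]-72*k*np.sin(o[2]),o[1]+72*k*np.cos(o[2]),o[2])
for k in (3,1):print(k,np.round(pw(k),2),fitfoot(C,m,pw(k),15,55))
print(fitcradle(C,im,[607,-117.5,.048],(2,4)))
E
```

```text
[[0.0492, -0.9988, -0.0029, 601.8618], [-0.9988, -0.0492, 0.0001, 98.4206], [-0.0002, 0.0029, -1.0, 188.6266]]
3 [5.9674e+02 9.8150e+01 5.0000e-02] (array([5.97978422e+02, 9.85251560e+01, 4.98564488e-02]), np.float64(461.3125), 4438.0)
1 [ 6.0365e+02 -4.5680e+01  5.0000e-02] (array([ 6.03042387e+02, -4.58012251e+01,  6.35339106e-02]), np.float64(1139.9375), 5223.0)
(array([ 6.07713661e+02, -1.17093535e+02,  5.00481192e-02]), np.float64(0.021623220294713974))
```

play_rows(
  motion=[
    [[-13.5,6.5,0],[0,0,0]],
    [[-26.7,12.8,0],[0,0,0]],
    [[-26.7,12.8,0],[0,0,0]],
    [[-26.7,12.8,0],[0,0,0]],
    [[-26.7,12.8,0],[0,0,0]],
    [[-26.7,12.8,0],[0,0,0]],
    [[-26.7,12.8,0],[0,0,0]],
    [[-26.7,12.8,0],[0,0,0]],
    [[-26.7,12.8,0],[0,0,0]],
    [[-13.5,6.5,0],[0,0,0]],
    [[0,0,0],[0,0,0]],
    [[0,0,0],[0,0,0]],
    [[0,0,0],[0,0,0]],
  ],
)

```text
time_s: 30.63
eef_pos: [475.4, 332.5, 189.7]
ee_rot: [0.001, 0.724, -0.69, -0.0]
force: [0.1, 0.5, 0.1]
grip_width: 0.469
```

```bash
python3 look.py f3 440 333 0.09
```

```text
[[0.048, -0.999, -0.001, 475.596], [-0.999, -0.048, -0.0, 332.304], [0.0, 0.001, -1.0, 189.828], [0.0, 0.0, 0.0, 1.0]]
(array([4.39701295e+02, 3.32721868e+02, 8.83725560e-02]), np.float64(476.25), 4121.0)
```

View pics/f3.png

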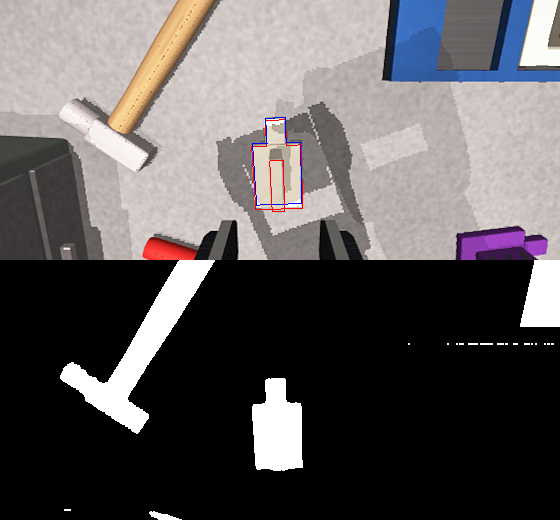

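play_rows(
  motion=[
    [[0,0,10],[0,0,-2.3]],
    [[-1.7,14.8,30],[0,0,0]],
    [[-1.7,14.8,35],[0,0,0]],
    [[0,0,35],[0,0,0]],
    [[0,0,30],[0,0,0]],
    [[0,0,16],[0,0,0]],
    [[0,0,8],[0,0,0]],
    [[0,0,5],[0,0,0]],
    [[0,0,0],[0,0,0]],
    [[0,0,0],[0,0,0]],
    [[0,0,0],[0,0,0]],
  ],
)

```text
time_s: 31.6
eef_pos: [446.3, 334.0, 22.5]
ee_rot: [-0.001, 0.738, -0.675, 0.0]
force: [-0.9, -0.3, 0.1]
grip_width: 0.47
```

play_rows(
  motion=[
    [[0,0,0],[0,0,0]],
    [[0,0,0],[0,0,0]],
    [[0,0,0],[0,0,0]],
    [[0,0,0],[0,0,0]],
    [[0,0,0],[0,0,0]],
    [[0,0,-5],[0,0,0]],
    [[0,0,-10],[0,0,0]],
    [[0,0,-20],[0,0,0]],
    [[0,0,-25],[0,0,2.3]],
    [[0,0,-30],[0,0,0]],
    [[0,0,0],[0,0,0]],
    [[0,0,0],[0,0,0]],
    [[0,0,0],[0,0,0]],
  ],
  fingers=0,
  squeeze=60,
)

```text
time_s: 32.68
eef_pos: [445.0, 333.5, 110.5]
ee_rot: [0.001, 0.724, -0.689, -0.0]
force: [-1.0, -0.5, -4.0]
grip_width: 0.131
```

```bash
python3 - <<'E'
from h import *
C,im=shot("wrist","h3");print(pose()[:3].round(4).tolist())
m=wmask(im);print([int(np.argmax(m[100:,c]>0))+100 for c in (265,272,280,288,294)],[int(np.argmax(m[100:,c]>0))+100 for c in (235,242,248,310,318,325)])
E
```

```text
[[0.0493, -0.9988, -0.0024, 444.8084], [-0.9988, -0.0493, -0.0011, 333.4273], [0.001, 0.0024, -1.0, 110.0572]]
[156, 156, 156, 156, 156] [206, 206, 206, 206, 206, 206]
```

play_rows(
  motion=[
    [[10.6,-9.2,-1],[0,0,0]],
    [[21.3,-18.3,0],[0,0,0]],
    [[21.3,-18.3,0],[0,0,0]],
    [[21.3,-18.3,0],[0,0,0]],
    [[21.3,-18.3,0],[0,0,0]],
    [[21.3,-18.3,0],[0,0,0]],
    [[21.3,-18.3,0],[0,0,0]],
    [[21.3,-18.3,0],[0,0,0]],
    [[10.6,-9.2,0],[0,0,0]],
    [[0,0,15],[0,0,0]],
    [[0,0,20],[0,0,0]],
    [[0,0,13],[0,0,0]],
    [[0,0,0],[0,0,0]],
    [[0,0,0],[0,0,0]],
    [[0,0,0],[0,0,0]],
    [[0,0,0],[0,0,0]],
  ],
)

```text
time_s: 34.07
eef_pos: [600.8, 171.0, 65.4]
ee_rot: [-0.001, 0.724, -0.689, 0.001]
force: [0.3, -0.7, -2.6]
grip_width: 0.128
```

Adjust -1 mm in x, -0.6 in y and lower 29.

play_rows(
  motion=[
    [[0.5,0.9,9],[0,0,0]],
    [[0,0,5],[0,0,0]],
    [[0,0,3],[0,0,0]],
    [[0,0,3],[0,0,0]],
    [[0,0,3],[0,0,0]],
    [[0,0,3],[0,0,0]],
    [[0,0,1.5],[0,0,0]],
    [[0,0,1],[0,0,0]],
    [[0,0,0],[0,0,0]],
    [[0,0,0],[0,0,0]],
  ],
)

```text
time_s: 34.9
eef_pos: [599.5, 170.4, 37.1]
ee_rot: [-0.0, 0.724, -0.689, 0.0]
force: [-4.4, -1.9, 6.4]
grip_width: 0.13
```

play_rows(
  motion=[
    [[0,0,0],[0,0,0]],
    [[0,0,0],[0,0,0]],
    [[0,0,0],[0,0,0]],
    [[0,0,0],[0,0,0]],
    [[0,0,-15],[0,0,0]],
    [[0,0,-35],[0,0,0]],
    [[0,0,-40],[0,0,0]],
    [[0,0,-40],[0,0,0]],
    [[0,0,-25],[0,0,0]],
    [[0,0,0],[0,0,0]],
    [[0,0,0],[0,0,0]],
    [[0,0,0],[0,0,0]],
  ],
  fingers=40,
)

```text
time_s: 35.9
eef_pos: [599.0, 170.3, 189.7]
ee_rot: [0.001, 0.724, -0.689, -0.001]
force: [0.5, -0.2, -0.5]
grip_width: 0.47
```

```bash
python3 - <<'E'
from h import *
C,im=shot("wrist","c3");print(pose()[:3].round(4).tolist())
m=wmask(im)
pw=lambda k,o=(607.3,-117.5,.048):(o[0]-72*k*np.sin(o[2]),o[1]+72*k*np.cos(o[2]),o[2])
for k in (3,4):print(k,np.round(pw(k),2),fitfoot(C,m,pw(k),15,55))
S2,im2=shot("scene","s2")
a=cv2.resize(im[60:260,150:450],(600,400));b=im2[150:370,110:390];b=cv2.resize(b,(200*280//220,200))
o=np.zeros((400,800,3),np.uint8);o[:,:600]=a;o[:157,600:]=cv2.resize(b,(200,157))
cv2.imwrite("pics/c3v.png",o[:,:,::-1]);
E
```

```text
[[0.0492, -0.9988, -0.0026, 598.88], [-0.9988, -0.0492, -0.0002, 170.3117], [0.0001, 0.0026, -1.0, 189.2304]]
3 [5.9694e+02 9.8250e+01 5.0000e-02] (array([5.97565870e+02, 9.83257994e+01, 4.03045910e-02]), np.float64(928.625), 4824.0)
4 [5.9348e+02 1.7017e+02 5.0000e-02] (array([5.93574465e+02, 1.70534609e+02, 5.42155530e-02]), np.float64(950.4375), 4950.0)
```

View pics/c3v.png

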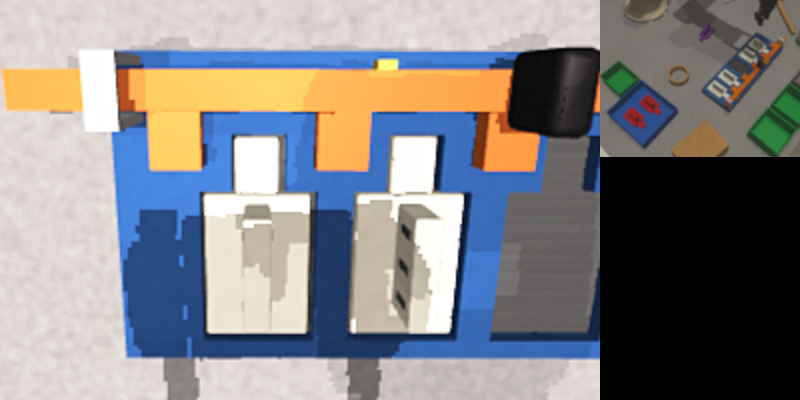

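```bash
python3 - <<'E'
from h import *
C=cam("scene");ctrl.capture("scene")
for n in ["foot_a","reject_a"]:
  for d in ctrl.spot_in("scene",n):
    u=np.array(d["position"])*[560,420];print(n,u.round(),round(d["p"],2),unproj(C,u,25).round())
E
```

```text
foot_a [328. 215.] 0.79 [596. 162.  25.]
foot_a [274. 274.] 0.75 [ 610. -115.   25.]
foot_a [288. 261.] 0.66 [611. -54.  25.]
foot_a [368. 170.] 0.65 [580. 419.  25.]
foot_a [319. 228.] 0.59 [607. 102.  25.]
foot_a [311. 247.] 0.18 [631.  29.  25.]
reject_a [157. 316.] 0.9 [ 459. -425.   25.]
reject_a [179. 297.] 0.85 [ 461. -348.   25.]
reject_a [257. 193.] 0.81 [362.  73.  25.]
reject_a [325. 250.] 0.29 [671.  52.  25.]
```

play_rows(
  motion=[
    [[10.8,-7.8,0],[0,0,0]],
    [[21.7,-15.6,0],[0,0,0]],
    [[21.7,-15.6,0],[0,0,0]],
    [[21.7,-15.6,0],[0,0,0]],
    [[21.7,-15.6,0],[0,0,0]],
    [[11,-8,0],[0,0,0]],
    [[0,0,25],[0,0,0]],
    [[0,0,10],[0,0,0]],
    [[0,0,0],[0,0,0]],
    [[0,0,0],[0,0,0]],
  ],
)

```text
time_s: 36.98
eef_pos: [682.7, 65.8, 155.5]
ee_rot: [0.0, 0.724, -0.689, -0.001]
force: [0.2, 0.2, 0.0]
grip_width: 0.469
```

play_rows(
  motion=[
    [[0,0,30],[0,0,0]],
    [[0,0,30],[0,0,0]],
    [[0,0,18],[0,0,0]],
    [[0,0,9],[0,0,0]],
    [[0,0,5],[0,0,0]],
    [[0,0,0],[0,0,0]],
    [[0,0,0],[0,0,0]],
  ],
)

```text
time_s: 37.57
eef_pos: [683.7, 65.8, 65.5]
ee_rot: [-0.001, 0.724, -0.689, 0.001]
force: [1.0, 0.7, -0.2]
grip_width: 0.472
```

play_rows(
  motion=[
    [[0,0,0],[0,0,0]],
    [[0,0,0],[0,0,0]],
    [[0,0,0],[0,0,0]],
    [[0,0,0],[0,0,0]],
    [[0,0,0],[0,0,0]],
    [[0,0,0],[0,0,0]],
  ],
  fingers=0,
  squeeze=80,
)

```text
time_s: 38.07
eef_pos: [683.6, 65.6, 65.2]
ee_rot: [-0.001, 0.724, -0.69, 0.001]
force: [-0.2, -0.6, 7.0]
grip_width: 0.175
```

play_rows(
  motion=[
    [[0,0,-4],[0,0,0]],
    [[0,0,-4],[0,0,0]],
    [[0,0,-4],[0,0,0]],
    [[0,0,-4],[0,0,0]],
    [[0,0,-1.5],[0,0,0]],
    [[0,0,0],[0,0,0]],
    [[0,0,0],[0,0,0]],
  ],
)

```text
time_s: 38.65
eef_pos: [683.2, 65.6, 81.4]
ee_rot: [-0.0, 0.724, -0.69, 0.0]
force: [6.1, -0.8, -2.9]
grip_width: 0.176
```

play_rows(
  motion=[
    [[6,0,0],[0,0,0]],
    [[6,0,0],[0,0,0]],
    [[6,0,0],[0,0,0]],
    [[6,0,0],[0,0,0]],
    [[6,0,0],[0,0,0]],
    [[4,0,0],[0,0,0]],
    [[1.5,0,0],[0,0,0]],
    [[0,0,0],[0,0,0]],
    [[0,0,0],[0,0,0]],
    [[0,0,0],[0,0,0]],
  ],
)

```text
time_s: 39.48
eef_pos: [684.9, 30.4, 81.1]
ee_rot: [-0.0, 0.724, -0.69, 0.0]
force: [5.9, 0.0, -1.9]
grip_width: 0.177
```

play_rows(
  motion=[
    [[0.5,0,0],[0,0,0]],
    [[0,0,4],[0,0,0]],
    [[0,0,4],[0,0,0]],
    [[0,0,4],[0,0,0]],
    [[0,0,4],[0,0,0]],
    [[0,0,0.5],[0,0,0]],
    [[0,0,0],[0,0,0]],
    [[0,0,0],[0,0,0]],
  ],
)

```text
time_s: 40.15
eef_pos: [685.1, 30.1, 65.3]
ee_rot: [-0.001, 0.724, -0.689, 0.0]
force: [4.8, 0.7, 3.0]
grip_width: 0.178
```

play_rows(
  motion=[
    [[0,0,0],[0,0,0]],
    [[0,0,0],[0,0,0]],
    [[0,0,0],[0,0,0]],
    [[0,0,0],[0,0,0]],
    [[0,0,-25],[0,0,0]],
    [[0,0,-35],[0,0,0]],
    [[0,0,-40],[0,0,0]],
    [[0,0,-30],[0,0,0]],
    [[0,25,-30],[0,0,0]],
    [[0,25,-30],[0,0,0]],
    [[0,25,0],[0,0,0]],
    [[0,0,0],[0,0,0]],
    [[0,0,0],[0,0,0]],
    [[0,0,0],[0,0,0]],
  ],
  fingers=42,
)

```text
time_s: 41.32
eef_pos: [610.0, 26.0, 254.4]
ee_rot: [0.0, 0.724, -0.69, -0.0]
force: [0.0, -0.1, 0.1]
grip_width: 0.491
```

```bash
python3 - <<'E'
from h import *
C,im=shot("wrist","e1");print(pose()[:3].round(4).tolist())
a=cv2.imread("pics/w2.png")
cv2.imwrite("pics/e1v.png",np.vstack([im[60:300,:,::-1],a[60:260]]))
C,im=shot("scene","e2")
E
```

```text
[[0.0492, -0.9988, -0.0009, 610.2188], [-0.9988, -0.0492, 0.0001, 26.0326], [-0.0002, 0.0009, -1.0, 254.1019]]
```

View pics/e1v.png

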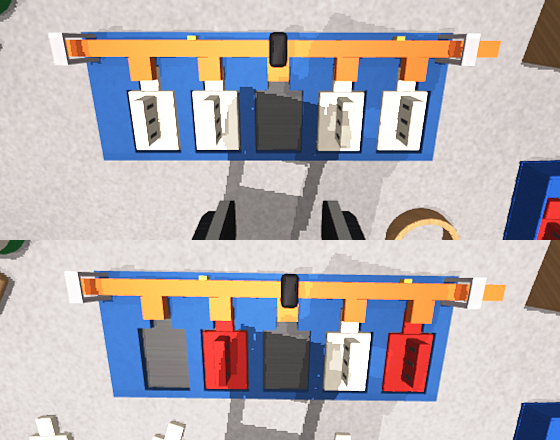

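The keeper is back: fingers lie over the tongues as at the start, and four white feet are seated.

```bash
python3 - <<'E'
from h import *
print(ctrl.finish_job())
E
```

```text
the job is handed in; nothing more can be done
None
```

I finished the job and handed it in at about 41 s on the robot's clock. The hand-in gives no verdict, so what follows rests on my own checks.

- **Keeper:** I lifted it about 16 mm over the bumps, slid it open about 35 mm and lowered it. After the feet were done I brought it back the same way.
- **Red feet:** both rejects went from pockets 3 and 0 into the blue basket.
- **White feet:** the three loose ones are now in pockets 0, 3 and 4. The good foot in pocket 1 was not touched, and pocket 2 stays empty.

**Last checks:**
- **Placed feet:** camera fits put them within about 1.2 mm of their pocket points and within about 0.01 rad of the cradle's direction. They look flush with the blue top.
- **Rejects:** the scene camera showed both inside the basket.
- **Keeper:** after relocking, its fingers lie over the tongues as at the start. The handle was within about 0.1 mm of its starting place along the slide, and let go at its lowered height.
- **Rest of the bench:** I did not re-measure the other things, but no unexpected contact forces showed.

**Disagreements:**
- The foot for pocket 4 showed about 6 N of contact at the bottom, where the other two hung free. The check afterwards showed it seated.
- In the scene picture the network also reported a "white foot" at about (580, 419) mm. That is the mallet; the wrist picture shows no foot there.

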